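# Press the try square into its cutout

## Robot

A 6-joint arm with a two-finger parallel gripper is mounted at the origin on a cart in front of the work surface, level with it; the furniture and walls round the work are solid. World frame = base frame: x ahead of the robot, y to its left, z up, the work surface at z = 0. Lengths are in mm, angles in rad, forces in N, time in s.
With the tool pointing down it reaches from about 350 to 725 mm from the base axis. Payload 4.3 kg.
Tool frame: the origin (TCP) lies at the very end of the fingers, on their centre line; the grasp point (between the pads) lies 19 mm behind it; z points along the fingers, y is the line along which they close (so a half turn about z gives the same grasp; the last joint's range is limited). The gripper opens to 85 mm and grips with 20 to 120 N. Pads are 22 mm wide; open, the fingers measure 114 mm over their backs; the gripper's body (76 mm by 85 mm) begins 54 mm behind the grasp point. The pads swing forward as they close: fully open they stand 13 mm farther back than shut.
Start: joints at [-1.322, 0.377, 0.081, 1.274, 0, 1.46], TCP at [201.925, -538.421, 196.729] pointing down, gripper open.
Joint ranges: [-2.72, 2.72], [-0.84, 1.66], [-1.02, 1.22], [-1.77, 2.12], [-1.37, 1.28], [-3.14, 3.14]. Speed limits (rad/s): [2.57, 2.57, 3.14, 3.14, 3.14, 3.14].

## Interface

Orientations are given as a unit quaternion [x, y, z, w].
In Python, from station import r gives the robot as it stands.
- The arm moves only by the shell command python3 -m pendant 'ROWS' [OPENING] [FORCE]. ROWS is text: rows parted by semicolons, each of 4 numbers parted by spaces: the shift along the tool's x, y, z in mm, then the turn about the tool's z in rad. A call has 1 to 10 rows; each row is the pose to reach, as a shift and turn from the pose commanded when the call began, along the tool's axes at that moment; what a row does not reach only later rows make up. A row lasts 1/12 s, in which the tool goes at most 41.7 mm and 7.16 degrees, less where a joint would pass 70% of its speed; a pose out of reach is approached as far as the arm can. A call with a gripper value outside its range is refused whole. OPENING is the closure, from -1 (fully open) to 1 (shut), so that 0 is half open, set as the call begins (- or left out, the last holds). The fingers move at their own pace and stop on an object; FORCE is the grip in N (left out, the last holds). Time passes only in rows, so rows that repeat a pose let the fingers close. It gives the time, the measured TCP pose, the force, the opening and the grip force at its end, in the units of the state.
- r.get_state(): the state, without advancing time (a new reading comes with each control period).
- r.get_image(name): name is "scene" or "top" or "wrist"; returns a dict with "pixels" (384x512x3 uint8, blue, green, red), "fx", "fy", "cx", "cy" (pixels), "origin" and "attitude" of the camera in the world; the wrist camera has in their place "mount" (4x4, takes a point from camera to tool coordinates, whose origin is the TCP and whose axes are the flange's). Camera axes: x right, y up, looking along -z (the intrinsics and any distortion apply to the point x, -y, -z); pixel columns grow to the right and rows downward; lengths in mm; the calibration is good to about 2 mm. A picture is of the moment at which its call begins: read the wrist's pose just before it. There is no depth.
- r.sign_off(): hands the job in; it is judged then, once.
Trained networks look in the newest picture that a camera, given by its name, has taken for a name from the list of things; names that differ only in an ending like _2 or _b are one class to them, and where a whole thing is asked for, a point or a joint stands for the part that bears it (a point fixed in the world has none). Each returns a list of dicts, best first, with "confidence" (0 to 1); they miss things now and then, are a little off and sometimes report something else, mostly with a low value. They report only what shows in the picture. A call takes as long as a camera call. They do not tell look-alikes from the thing itself.
- r.spot_in(name, camera): "location" ([column, row] in pixels, amid what is visible of it).
The state is a dict: "clock": time; "joint_positions": joint angles; "joint_vel": joint speeds; "tau": joint torques, N m; "tool_pos": TCP position; "tcp_rot": TCP orientation; "force": force on the tool from outside, world axes, zero at the start; "wrist_torque": the same for the moment, N m; "gripper_width": finger opening in mm; "grasp_force": force on a finger pad.
Only numpy, scipy, OpenCV 4.12 (cv2) and the standard library are available. Lean on these libraries where they do the work, as an engineer would, in place of code of your own. Each camera call takes 0.05 s, during which the arm holds its last target. There are 200 camera calls.

## Task

Put the blue-handled try square back into the L-shaped cutout of the foam tool tray: turn it until its blade lies over the blade channel, then press it down past the two sprung nubs until it is flat on the bottom of the cutout, and let go. Leave the sanding block in the tray and the jars and mug on the table where they are.

Things in the scene. Friction and masses are not known exactly. Their poses are not given: they have to be found in the camera images.
- square: loose try square (L shape, 0.2 kg) lying flat. Blue stock 22 (x) x 90 (y) x 26 mm high; a 4 mm thick, 28 mm wide steel blade at half its height sticks out 95 mm along +x from the stock's +y end (y = +17 to +45 mm, up to x = +106 mm). Origin: centre of the stock's underside. Grip the middle of the stock, jaws closing along x; the balance point is about 6 mm off, to the blade side.
- blade_tip (a point): point on the square: middle of the blade's free end, 106, 31, 13 mm from the square's origin.
- tray: fixed tool tray 208 x 128 mm, wood frame, dark foam with its top 24 mm above the table, cutouts with yellow floors 8 mm above the table. Origin: centre of its underside. L-shaped cutout for the square: middle of the stock's pocket at x -50, y 0 mm; blade channel 6 mm deep, 36 mm wide, from there along +x at y +31 mm. A second cutout holds the sanding block.
- recess (a point): floor centre of the stock's pocket, axes as the tray's. The square is home when its origin is here and its x and y axes point the same way. Pocket 26 x 94 mm (2 mm play all round), 16 mm deep, mouth bevelled 4 mm; the seated stock stands 10 mm proud. Finger notches as deep as the pocket flank its middle: on each side 41 mm from the centre along x, 42 mm wide along y.
- recess_tip (a point): where blade_tip lies when the square is home (106, 31, 13 mm from recess). Red sprung nubs at both ends of the stock's pocket (y = +47 and -47 mm from recess) stick 3 mm into it: by its weight alone the square hangs up on them, with one or both ends about 9 mm too high; pressing the middle of the stock down with about 10 N moves it past them to the floor, where it stays.
- sanding_block: loose brown sanding block 46 x 80 x 28 mm resting in its own cutout at x +52, y -32 mm of the tray, long side along the tray's x, top 36 mm above the table. Origin: centre of its underside. Leave it there.
- jar_red: loose jar with a black lid, 52 mm wide, 58 mm high, right of the tray. Origin: centre of its underside. Leave it.
- jar_gold: loose small jar with a gold lid, 42 mm wide, 46 mm high, right of the tray. Origin: centre of its underside. Leave it.
- mug_white: loose white mug, 72 mm wide, 82 mm high, at the back of the table. Origin: centre of its underside. Leave it.
Not all that is in view belongs to the job. Of the things that look like the square, the larger one is meant.

How it is judged (in metres and radians):
On the way:
1. the square is pressed home in its cutout by the fingers (distance between square and recess below 0.006 m and z of square in the frame of recess below 0.003 m and distance between blade_tip and recess_tip below 0.01 m and angle between square's own z axis and vertical below 0.06 rad and contact force between the fingers and square above 1 N), for 0.05 s.
At the end, for the whole second after the job is handed in: The square lies at rest and level (within 0.06 rad) in the L-shaped cutout: its origin within 6 mm of recess and less than 3 mm above it, its blade tip within 10 mm of recess_tip (distance between square and recess below 0.006 m and z of square in the frame of recess below 0.003 m and distance between blade_tip and recess_tip below 0.01 m and angle between square's own z axis and vertical below 0.06 rad and linear speed of square below 0.02 m/s); the robot touches nothing.
It fails at once if the sanding block is moved more than 20 mm (distance of sanding_block from where it was at the start of the episode above 0.02 m).
It fails at once if a jar or the mug is moved more than 30 mm or knocked over (distance of any of jar_red, jar_gold, mug_white from where it was at the start of the episode above 0.03 m).
It also fails if it takes over 35 s, if anything falls off the work surface, if the arm or the gripper's body presses on something with over 40 N, if the wrist force passes 120 N, or if a joint passes its speed limit or range.

## Working session

There is one attempt and no reset: what is moved stays moved. The work goes in short steps, Python scripts to look and compute and a shell command to move; the robot and the scene stay as the last step left them, time stands still between calls to the robot, and variables do not carry over. Pictures are saved under pics/ and viewed, at most 10 in all, crops included, and the job is handed in when it is done.

```bash
mkdir -p pics; ls; python3 - <<'E'
from station import r
import cv2,numpy as np
s=r.get_state();print(s['clock'],s['tool_pos'],s['tcp_rot'])
ims=[]
for c in('top','scene'):
    i=r.get_image(c);ims.append(i['pixels'])
    print(c,{k:(np.round(v,4).tolist() if not k=='pixels' else 0) for k,v in i.items()})
    for n in('square','tray','sanding_block','jar_red','jar_gold'):print(n,[(np.round(d['location']).tolist(),round(d['confidence'],2)) for d in r.spot_in(n,c)])
cv2.imwrite('pics/top.png',ims[0]);cv2.imwrite('pics/scene.png',ims[1])
E
```

```text
pics
0.0 [ 201.74785259 -537.68693626  195.76424639] [ 9.83951903e-01  1.78431050e-01 -6.37637772e-05 -1.00437994e-03]
top {'pixels': 0, 'fx': 397.6367, 'fy': 397.6367, 'cx': 253.8147, 'cy': 186.1307, 'origin': [320.0794, -195.8632, 1110.1603], 'attitude': [-0.044, 0.0553, 0.708, -0.7027]}
square [([144.0, 192.0], 0.84), ([194.0, 190.0], 0.62)]
tray [([290.0, 188.0], 0.82)]
sanding_block [([284.0, 216.0], 0.74), ([293.0, 187.0], 0.32)]
jar_red [([355.0, 141.0], 0.85)]
jar_gold [([362.0, 213.0], 0.74)]
scene {'pixels': 0, 'fx': 473.21, 'fy': 473.21, 'cx': 253.9136, 'cy': 195.0547, 'origin': [-488.4558, -693.8535, 1051.5922], 'attitude': [0.3417, -0.212, -0.4744, 0.7831]}
square [([288.0, 221.0], 0.64), ([171.0, 176.0], 0.6), ([205.0, 192.0], 0.59)]
tray [([285.0, 220.0], 0.82)]
sanding_block [([267.0, 228.0], 0.94)]
jar_red [([364.0, 205.0], 0.62)]
jar_gold [([172.0, 177.0], 0.71), ([334.0, 253.0], 0.67)]
```

View pics/top.png

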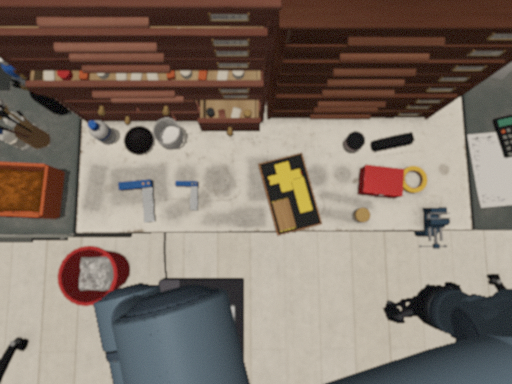

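View pics/scene.png

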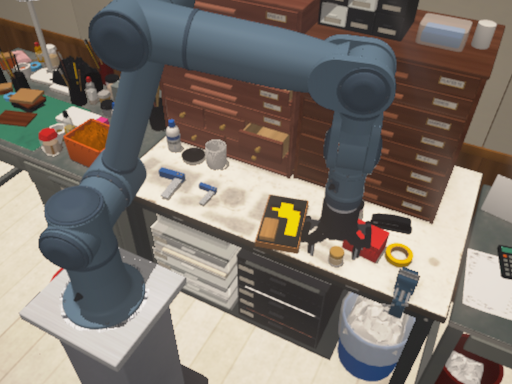

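Candidates for the square are the larger blue L at top (137,186)–(150,220), the smaller blue L at (188,184), and the tray cutout (a scene false hit). I choose the larger one, to be checked in the crop.

```bash
cat > h.py <<'E'
from station import r
import numpy as np,cv2
from scipy.spatial.transform import Rotation as R
def cam(i,s=None):
    if 'mount' in i:
        M=np.array(i['mount']);q=R.from_quat(s['tcp_rot']).as_matrix()
        return q@M[:3,3]+np.array(s['tool_pos']),q@M[:3,:3]
    return np.array(i['origin']),R.from_quat(i['attitude']).as_matrix()
def px2w(i,uv,z,s=None):
    o,A=cam(i,s);uv=np.atleast_2d(uv).astype(float)
    K=np.array([[i['fx'],0,i['cx']],[0,i['fy'],i['cy']],[0,0,1]])
    D=np.array(i.get('distortion',np.zeros(5)),float)
    n=cv2.undistortPoints(uv[:,None],K,D)[:,0]
    d=np.c_[n[:,0],-n[:,1],-np.ones(len(n))]@A.T
    return o+d*((z-o[2])/d[:,2])[:,None]
E
python3 - <<'E'
from h import *
i=r.get_image('top');p=i['pixels'];np.savez('top.npz',p=p);print(i.keys())
a=cv2.resize(p[165:235,105:215],None,fx=7,fy=7,interpolation=cv2.INTER_CUBIC)[:, :390*2]
b=cv2.resize(p[145:240,250:380],None,fx=5,fy=5,interpolation=cv2.INTER_CUBIC)
c=np.zeros((600,800,3),np.uint8)
a=cv2.resize(p[165:225,105:215],(440,240),interpolation=cv2.INTER_CUBIC);b=cv2.resize(p[145:235,250:380],(520,360),interpolation=cv2.INTER_CUBIC)
c[:240,:440]=a;c[240:600,:520]=b
cv2.imwrite('pics/crop.png',c)
for n,uv,z in(('sq stock left',[119,185],26),('stock right',[154,185],26),('tip',[149,220],15),('trayTL',[260,162],24),('TR',[301,153],24),('BR',[319,222],24),('BL',[278,233],24),('jr',[355,141],58),('jg',[362,214],46),('mug',[170,133],82),('smallsq',[188,184],10)):print(n,px2w(i,uv,z)[0].round())
E
```

```text
dict_keys(['pixels', 'fx', 'fy', 'cx', 'cy', 'origin', 'attitude'])
sq stock left [479. 156.  26.]
stock right [478.  60.  26.]
tip [383.  74.  15.]
trayTL [ 541. -232.   24.]
TR [ 566. -347.   24.]
BR [ 374. -391.   24.]
BL [ 345. -278.   24.]
jr [ 591. -490.   58.]
jg [ 393. -504.   46.]
mug [609.   8.  82.]
smallsq [483. -31.  10.]
```

View pics/crop.png

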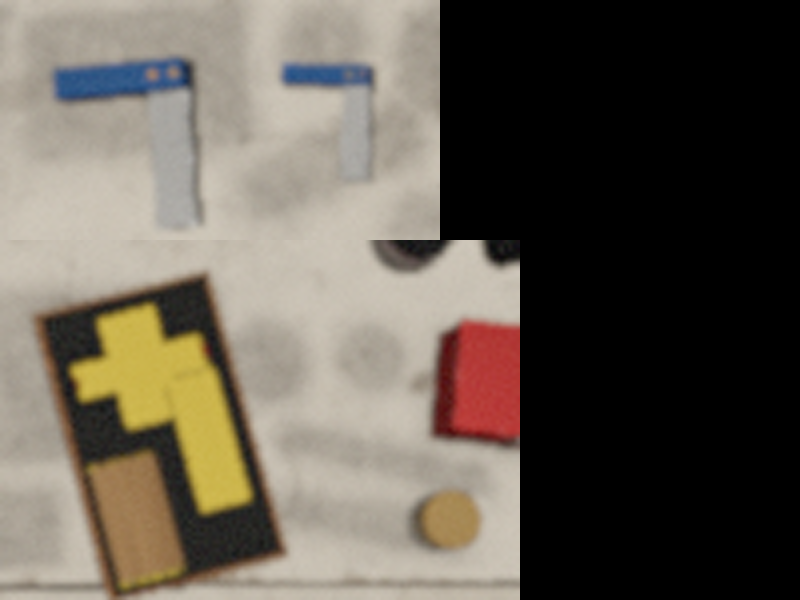

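The crop confirms the larger blue L (stock about (119–153, 185) in the top image, blade down to (149,220)). The tray's empty L cutout has its pocket near (285,182) and its channel running down to (306,212). Next I compute the first move.

```bash
cat >> h.py <<'E'
def blobs(p,lo,hi,amin=40):
    m=cv2.inRange(cv2.cvtColor(p,cv2.COLOR_BGR2HSV),lo,hi)
    cs=cv2.findContours(m,cv2.RETR_EXTERNAL,cv2.CHAIN_APPROX_NONE)[0]
    return [c[:,0] for c in sorted(cs,key=cv2.contourArea,reverse=True) if cv2.contourArea(c)>amin]
def rect(pts):
    c,wh,a=cv2.minAreaRect(pts[:,:2].astype(np.float32));b=cv2.boxPoints((c,wh,a))
    e=max((b[1]-b[0],b[2]-b[1]),key=np.linalg.norm)
    return np.array(c),sorted(wh),np.arctan2(e[1],e[0])
BLUE=((100,110,50),(125,255,255))
def gomsg(s,t,yaw):
    q=R.from_quat(s['tcp_rot']).as_matrix();d=q.T@(np.array(t)-s['tool_pos'])
    y=np.arctan2(q[1,0],q[0,0]);print('shift',d.round(1),'turn',round(-((yaw-y+np.pi)%(2*np.pi)-np.pi),3),'yaw now',y.round(3))
E
python3 - <<'E'
from h import *
i=r.get_image('top');p=i['pixels']
for b in blobs(p,*BLUE):
    if 80<b[:,0].mean()<220 and 150<b[:,1].mean()<210:print(b.mean(0),rect(px2w(i,b,26)))
w=r.get_image('wrist');s=r.get_state()
print(np.round(w['mount'],3).tolist(),w['fx'],w['cx'],w['cy'],w.keys())
o,A=cam(w,s);print(o,A@[0,0,-1])
gomsg(s,[478,108,180],np.pi/2)
E
```

```text
[137.15384615 184.20879121] (array([480.12713623, 111.94147491]), [17.992280960083008, 87.63339233398438], np.float32(-1.4753721))
[[-0.001, 0.946, 0.323, 83.421], [1.0, 0.001, -0.0, 0.886], [-0.0, 0.323, -0.946, -176.696], [0.0, 0.0, 0.0, 1.0]] 333.5002749335499 252.7121316143071 191.3482767131214 dict_keys(['pixels', 'fx', 'fy', 'cx', 'cy', 'mount'])
[ 280.34011077 -509.94763258  373.46093509] [-0.30219548 -0.11359712 -0.94645316]
shift [ 485.5 -508.3   16.7] turn -1.212 yaw now 0.359
```

```bash
python3 -m pendant '20 -20 0 -0.1; 45 -47 0 -0.2; 72 -75 0 -0.3; 99 -103 0 -0.42; 126 -131 0 -0.54; 153 -159 0 -0.66; 180 -187 0 -0.78; 207 -215 0 -0.9; 234 -243 0 -1.02; 261 -271 0 -1.12' && python3 - <<'E'
from h import *
s=r.get_state();gomsg(s,[480,112,120],1.666)
E
```

```text
clock: 1.58
tool_pos: [351.5, -191.4, 197.0]
tcp_rot: [0.737, 0.676, 0.0, 0.001]
force: [1.0, 0.5, -0.5]
gripper_width: 85.5
grasp_force: 0.0
shift [313.4 101.6  76.9] turn -0.182 yaw now 1.484
```

```bash
python3 -m pendant '28 9 0 -0.05; 65 21 5 -0.1; 104 34 12 -0.15; 143 46 22 -0.18; 182 59 35 -0.18; 221 72 50 -0.18; 260 84 62 -0.18; 292 95 72 -0.18; 313 102 77 -0.18; 313 102 77 -0.18' && python3 - <<'E'
from h import *
s=r.get_state();w=r.get_image('wrist');s2=r.get_state();p=w['pixels'];cv2.imwrite('pics/w1.png',p)
for b in blobs(p,*BLUE,200):print(b.mean(0),rect(px2w(w,b,26,s)))
print([(d['location'],d['confidence']) for d in r.spot_in('square','wrist')])
print(s['tool_pos'])
E
```

```text
clock: 2.42
tool_pos: [482.2, 113.0, 118.4]
tcp_rot: [0.673, 0.739, 0.0, -0.001]
force: [-0.5, -0.5, 0.4]
gripper_width: 85.8
grasp_force: 0.0
[249.55737705 175.58196721] (array([479.88742065, 114.80128479]), [20.60894775390625, 89.34188842773438], np.float32(-1.4816477))
[240.4084507  306.96478873] (array([482.46875  , -14.7120018]), [13.325325965881348, 67.122802734375], np.float32(1.5395156))
[503.88659794  98.03092784] (array([669.55999756, 196.90960693]), [14.460332870483398, 32.26161193847656], np.float32(-1.2335937))
[440.40666667  88.93333333] (array([621.06451416, 199.0055542 ]), [19.64285659790039, 49.15656661987305], np.float32(-1.5680895))
[([229.8, 319.3], 0.91), ([232.3, 198.6], 0.64)]
[482.22443819 113.04707854 118.35205164]
```

View pics/w1.png

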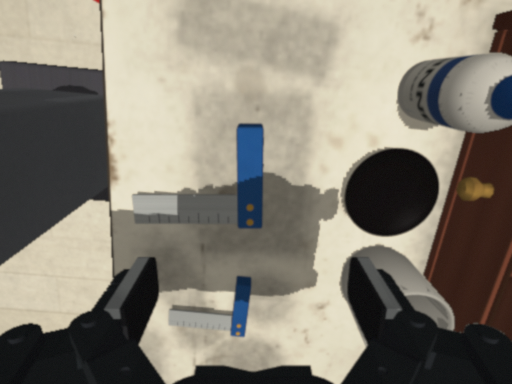

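Wrist view: the large square's stock spans (250,125)–(250,227) with its blade to the left. The small square is at (240,307), and the mug at (410,290) is clear of the right finger's descent.

```bash
python3 - <<'E'
from h import *
gomsg(r.get_state(),[479.9,114.8,5],1.660)
E
```

```text
shift [  5.1  -0.8 114.4] turn 0.001 yaw now 1.661
```

```bash
python3 -m pendant '5 0 50 0; 5 0 50 0; 5 0 50 0; 5 0 50 0; 5 0 50 0' -0.4 60 && python3 - <<'E'
from h import *
s=r.get_state();w=r.get_image('wrist');p=w['pixels']
for b in blobs(p,*BLUE,1000)[:1]:
  c,wh,a=rect(px2w(w,b,26,s));print(b.mean(0),c,wh,a)
gomsg(r.get_state(),[*c,5],a+np.pi)
E
```

```text
clock: 2.93
tool_pos: [481.9, 113.6, 71.2]
tcp_rot: [0.676, 0.737, 0.001, 0.001]
force: [-0.6, -0.1, 0.8]
gripper_width: 59.8
grasp_force: 0.0
[249.36206897 193.05172414] [479.77185059 115.58837891] [20.62923812866211, 90.67282104492188] -1.4854184
shift [ 2.1 -2.5 66.4] turn 0.002 yaw now 1.658
```

```bash
python3 -m pendant '1 -1 20 0; 1 -1 40 0; 1 -1 55 0; 1 -1 63 0; 1 -1 65 0; 1 -1 65 0' && python3 -m pendant '0 0 0 0; 0 0 0 0; 0 0 0 0; 0 0 0 0; 0 0 0 0; 0 0 0 0' 1 60
```

```text
clock: 3.48
tool_pos: [480.4, 115.0, 5.2]
tcp_rot: [0.675, 0.737, 0.0, 0.0]
force: [0.6, -0.4, 0.1]
gripper_width: 59.9
grasp_force: 0.0
clock: 3.98
tool_pos: [480.1, 115.2, 4.9]
tcp_rot: [0.675, 0.738, 0.0, 0.0]
force: [1.2, -0.5, 0.2]
gripper_width: -0.2
grasp_force: 0.0
```

```bash
python3 - <<'E'
from h import *
cv2.imwrite('pics/w2.png',r.get_image('wrist')['pixels']);print(r.get_state()['gripper_width'])
E
```

```text
-0.3193492926330142
```

View pics/w2.png

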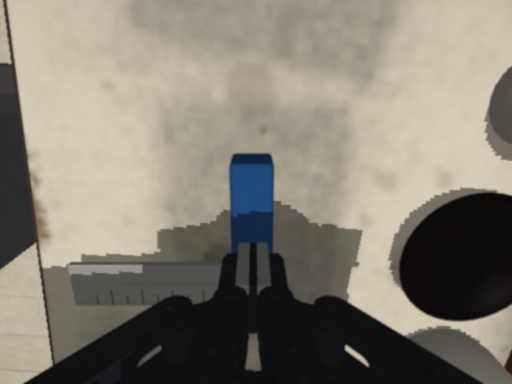

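```bash
python3 - <<'E'
from h import *
p=cv2.imread('pics/w2.png');cv2.imwrite('pics/w2z.png',cv2.resize(p[140:330,150:400],None,fx=3.1,fy=3.1,interpolation=cv2.INTER_CUBIC))
s=r.get_state();print(s['tool_pos'],s['force'],s['wrist_torque'],s['grasp_force'],s['gripper_width'],s['joint_positions'])
E
```

```text
[480.03178015 115.16017176   4.80801454] [-0.1739588   0.68051129  0.34623402] [-0.02352406  0.03535658  0.00606645] 0.0 -0.3193492926330142 [ 1.06917950e-01  3.66731366e-01 -4.70515155e-01  7.33335112e-01
 -6.86656266e-05  1.58976196e+00]
```

View pics/w2z.png

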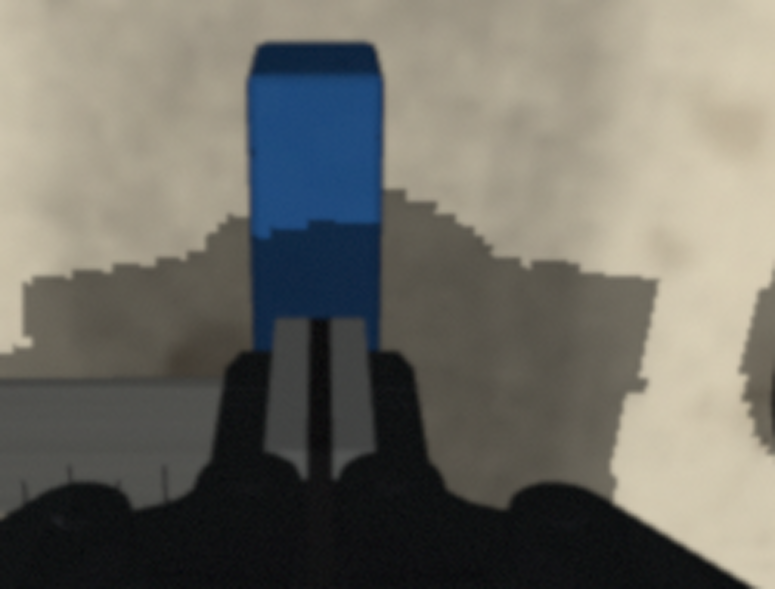

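Zoomed view: the fingers are shut above the stock (tips at about row 243), so the true fingertips lie well behind the stated TCP. I'll feel gently for the top of the stock to measure that offset.

```bash
python3 -m pendant '0 0 4 0; 0 0 8 0; 0 0 10 0; 0 0 10 0'; python3 -m pendant '0 0 1 0; 0 0 2 0; 0 0 3 0; 0 0 3 0';python3 -m pendant '0 0 1 0; 0 0 2 0; 0 0 2 0'
```

```text
clock: 4.37
tool_pos: [479.1, 115.0, -6.2]
tcp_rot: [0.675, 0.738, -0.001, -0.001]
force: [0.7, -0.6, -0.3]
gripper_width: 0.0
grasp_force: 0.0
clock: 4.7
tool_pos: [480.0, 115.1, -8.4]
tcp_rot: [0.675, 0.738, -0.0, 0.0]
force: [0.3, 0.2, 0.1]
gripper_width: -0.3
grasp_force: 0.0
clock: 4.95
tool_pos: [480.2, 115.2, -8.6]
tcp_rot: [0.675, 0.738, 0.0, 0.0]
force: [-6.1, -0.3, 16.2]
gripper_width: -0.5
grasp_force: 7.9
```

```bash
python3 -m pendant '0 0 -10 0; 0 0 -10 0; 0 0 -10 0; 0 0 -10 0; 0 0 -10 0; 0 0 -10 0' -0.4; python3 -m pendant '0 0 10 0; 0 0 20 0; 0 0 26 0; 0 0 29 0; 0 0 29 0; 0 0 29 0';python3 -m pendant '0 0 0 0; 0 0 0 0; 0 0 0 0; 0 0 0 0; 0 0 0 0' 1 60
```

```text
clock: 5.45
tool_pos: [479.6, 115.1, -0.8]
tcp_rot: [0.675, 0.738, -0.0, -0.0]
force: [0.3, 0.5, -0.6]
gripper_width: 59.7
grasp_force: 0.0
clock: 5.95
tool_pos: [479.5, 115.1, -29.8]
tcp_rot: [0.675, 0.738, -0.0, -0.0]
force: [1.5, -0.6, 0.3]
gripper_width: 59.7
grasp_force: 0.0
clock: 6.37
tool_pos: [480.6, 115.2, -28.7]
tcp_rot: [0.675, 0.738, 0.0, 0.0]
force: [0.2, -0.5, 3.2]
gripper_width: 20.6
grasp_force: 60.1
```

```bash
python3 -m pendant '0 0 -15 0; 0 0 -40 0; 0 0 -75 0; -10 0 -100 0; -40 -2 -110 0; -78 -5 -110 0; -116 -8 -110 -0.03; -154 -10 -110 -0.06; -192 -13 -110 -0.09; -230 -15 -110 -0.12'; python3 -m pendant '-38 -3 0 -0.025; -77 -6 0 -0.025; -116 -9 0 -0.025; -155 -12 0 -0.025; -194 -15 0 -0.025; -230 -17 0 -0.025; -260 -19 0 -0.025; -277 -20 0 -0.025; -284 -20 0 -0.025; -284 -20 0 -0.025'; python3 -m pendant '0 0 0 0; 0 0 0 0; 0 0 0 0; 0 0 0 0' && python3 - <<'E'
from h import *
s=r.get_state();w=r.get_image('wrist');p=w['pixels'];cv2.imwrite('pics/w3.png',p);np.savez('w3.npz',s=np.r_[s['tool_pos'],s['tcp_rot']])
E
```

```text
clock: 7.2
tool_pos: [484.2, -116.8, 80.4]
tcp_rot: [0.629, 0.777, -0.0, -0.0]
force: [0.7, 0.6, -2.0]
gripper_width: 20.5
grasp_force: 59.4
clock: 8.03
tool_pos: [523.9, -398.4, 79.8]
tcp_rot: [0.621, 0.784, 0.0, -0.0]
force: [0.4, -0.8, -3.0]
gripper_width: 20.8
grasp_force: 59.4
clock: 8.37
tool_pos: [524.3, -395.8, 80.9]
tcp_rot: [0.62, 0.785, 0.0, -0.0]
force: [-0.9, 0.1, -1.6]
gripper_width: 20.6
grasp_force: 59.4
```

View pics/w3.png

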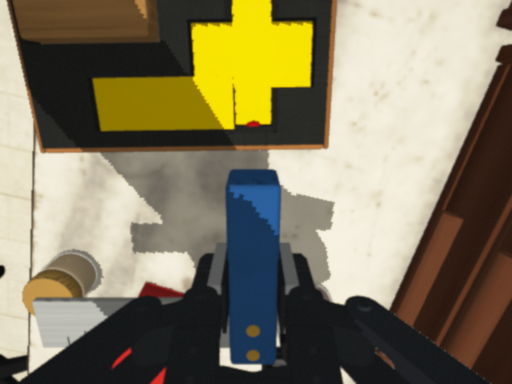

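Wrist view: the square is held straight, stock (254,185–362) with its blade to the left. The tray's +y edge runs from (42,152) to (329,148), the red nub is at (253,124), and the pocket is about at column 252.

```bash
python3 - <<'E'
from h import *
p=cv2.imread('pics/w3.png');hsv=cv2.cvtColor(p,cv2.COLOR_BGR2HSV)
print('stock far end V',[(k,int(p[k,253:258,0].mean())) for k in range(166,192,2)])
print('near end B',[(k,int(p[k,243:250,0].mean())) for k in range(352,372,2)])
for k in(200,220,340,350):
    m=np.where((hsv[k,200:310,0]>98)&(hsv[k,200:310,0]<126)&(hsv[k,200:310,1]>110))[0]+200;print('row',k,m.min(),m.max())
# tray frame outer edge: last brown row per column / last brown col per row
sat=hsv[:,:,1].astype(int);
br=(hsv[:,:,0]<16)&(hsv[:,:,1]>90)&(hsv[:,:,2]>50)
C=[];
for c in range(50,320,6):
    q=np.where(br[135:165,c])[0]
    if len(q):C.append((c,q.max()+135.5))
Rr=[]
for k in range(5,140,5):
    q=np.where(br[k,315:350])[0]
    if len(q):Rr.append((q.max()+315.5,k))
print(C[::6],Rr[::4])
ye=cv2.inRange(hsv,(22,120,80),(35,255,255))
for k in(40,60,80):q=np.where(ye[k])[0];print('yellow row',k,q.min(),q.max())
for c in(120,150,180,290,300):q=np.where(ye[:170,c])[0];print('yellow col',c,q.min(),q.max())
rd=cv2.inRange(hsv,(0,180,120),(8,255,255))|cv2.inRange(hsv,(172,180,120),(180,255,255));q=np.argwhere(rd[110:135,230:275]);print('nub',q.mean(0)+[110,230],q.min(0)+[110,230],q.max(0)+[110,230])
d=np.load('w3.npz')['s'];s=dict(tool_pos=d[:3],tcp_rot=d[3:])
w=r.get_image('wrist');s2=r.get_state();s=s2
print(s2['tool_pos'])
q=R.from_quat(s['tcp_rot']).as_matrix()
def tool(uv,z):return ((px2w(w,uv,z,s)-s['tool_pos'])@q)[:,:2].round(1).tolist()
C=np.array(C);Rr=np.array(Rr)
vx,vy,x0,y0=cv2.fitLine(C.astype(np.float32),cv2.DIST_HUBER,0,.01,.01).ravel()
v2=cv2.fitLine(Rr.astype(np.float32),cv2.DIST_HUBER,0,.01,.01).ravel()
co=np.linalg.solve(np.array([[vx,-v2[0]],[vy,-v2[1]]]),[v2[2]-x0,v2[3]-y0]);corner=np.array([x0+vx*co[0],y0+vy*co[0]])
print('corner',corner)
e=[[60,y0+vy/vx*(60-x0)],[310,y0+vy/vx*(310-x0)]]
print('tool xy corner',tool(corner,24),'edge pts',tool(e,24))
E
```

```text
stock far end V [(166, 99), (168, 94), (170, 78), (172, 78), (174, 78), (176, 79), (178, 76), (180, 73), (182, 79), (184, 99), (186, 135), (188, 147), (190, 154)]
near end B [(352, 70), (354, 63), (356, 63), (358, 71), (360, 82), (362, 86), (364, 151), (366, 219), (368, 215), (370, 135)]
row 200 227 279
row 220 227 278
row 340 230 274
row 350 231 276
[(50, np.float64(152.5)), (86, np.float64(151.5)), (122, np.float64(151.5)), (158, np.float64(150.5)), (194, np.float64(150.5)), (230, np.float64(149.5)), (266, np.float64(149.5)), (302, np.float64(148.5))] [(np.float64(336.5), 5), (np.float64(334.5), 25), (np.float64(333.5), 45), (np.float64(332.5), 65), (np.float64(331.5), 85), (np.float64(330.5), 105), (np.float64(328.5), 125)]
yellow row 40 192 312
yellow row 60 193 311
yellow row 80 93 310
yellow col 120 77 130
yellow col 150 77 129
yellow col 180 76 129
yellow col 290 21 87
yellow col 300 21 87
nub [123.91304348 252.65217391] [122 246] [126 259]
[ 524.42766961 -396.39783924   81.00657388]
corner [327.48306 148.3397 ]
tool xy corner [[34.7, 53.3]] edge pts [[32.2, -136.9], [34.6, 40.9]]
```

```bash
python3 - <<'E'
from h import *
s=r.get_state();w=r.get_image('wrist');p=w['pixels'];hsv=cv2.cvtColor(p,cv2.COLOR_BGR2HSV);s=r.get_state()
q=R.from_quat(s['tcp_rot']).as_matrix();print(s['tool_pos'])
def tool(uv,z):return ((px2w(w,uv,z,s)-s['tool_pos'])@q)[:,:2].round(1).tolist()
zt=s['tool_pos'][2]
print('stock ends',tool([[253,185.5],[253.3,363.5]],zt+55.3),'sides',tool([[226.5,200],[279.5,200]],zt+55.3))
for z in(8,24):print(z,'notch L,R',tool([[192.5,50],[312,50]],z),'notch y-,y+',tool([[295,20.5],[295,87.5]],z))
print('channel',tool([[150,76.5],[150,129.8]],18),tool([[150,76.5],[150,129.8]],24),'nub',tool([252.65,126.5],16))
br=(hsv[:,:,0]<16)&(hsv[:,:,1]>90)&(hsv[:,:,2]>50)
L=[]
for k in range(60,150,8):
    a=np.where(br[k,8:60])[0]
    if len(a):L.append((a.min()+8,k))
print('left',L)
E
```

```text
[ 524.40309872 -396.61095846   80.95629707]
stock ends [[43.3, 0.3], [-44.1, 0.4]] sides [[37.4, -10.0], [37.4, 10.6]]
8 notch L,R [[100.3, -41.3], [100.3, 41.3]] notch y-,y+ [[118.6, 28.8], [75.5, 30.6]]
24 notch L,R [[99.2, -38.6], [99.1, 38.7]] notch y-,y+ [[116.3, 27.0], [76.0, 28.6]]
channel [[83.0, -69.5], [47.0, -73.1]] [[83.0, -67.7], [47.9, -71.2]] nub [[49.0, 0.2]]
left [(np.int64(21), 60), (np.int64(23), 68), (np.int64(24), 76), (np.int64(26), 84), (np.int64(28), 92), (np.int64(30), 100), (np.int64(31), 108), (np.int64(33), 116), (np.int64(34), 124), (np.int64(35), 132), (np.int64(38), 140), (np.int64(40), 148)]
```

```bash
python3 -m pendant '20 0 0 -0.013; 48 0 0 -0.013; 75 0 0 -0.013; 91 0 0 -0.013; 97 0 0 -0.013; 97 0 0 -0.013; 97 0 20 -0.013; 97 0 45 -0.013; 97 0 63 -0.013; 97 0 68 -0.013'; python3 -m pendant '0 0 2 0; 0 0 2 0; 0 0 2 0;0 0 2 0' && python3 - <<'E'
from h import *
w=r.get_image('wrist');p=w['pixels'];cv2.imwrite('pics/w4.png',cv2.resize(p,None,fx=1.5,fy=1.5))
E
```

```text
clock: 9.35
tool_pos: [500.4, -302.9, 9.7]
tcp_rot: [0.615, 0.788, -0.0, -0.002]
force: [-1.3, 0.4, -1.9]
gripper_width: 20.6
grasp_force: 59.3
clock: 9.68
tool_pos: [503.1, -304.1, 12.2]
tcp_rot: [0.615, 0.788, -0.0, 0.001]
force: [-0.1, 0.3, -1.6]
gripper_width: 20.8
grasp_force: 59.3
```

View pics/w4.png

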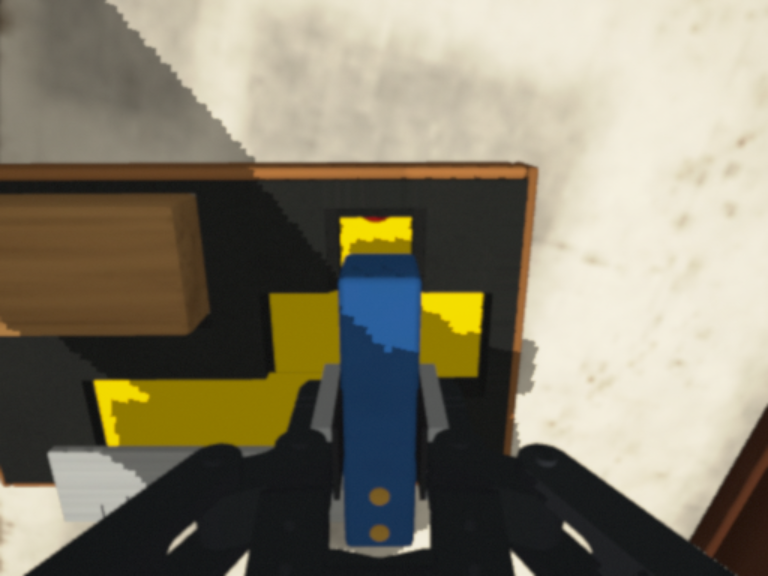

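```bash
python3 - <<'E'
from h import *
s=r.get_state();w=r.get_image('wrist');s=r.get_state()
q=R.from_quat(s['tcp_rot']).as_matrix();print(s['tool_pos'])
def tool(uv,z):return ((px2w(w,np.array(uv)/1.5,z,s)-s['tool_pos'])@q)[:,:2].round(1).tolist()
zt=s['tool_pos'][2]
print('stock far,near',tool([[380,279],[380,545]],zt+55.3),'sides',tool([[340,300],[420,300]],zt+55.3))
print('pocket far end z24/bevel/floor',tool([[375,209]],24),tool([[375,216]],8),'pocket sides',tool([[340,225],[413,225]],8))
print('notch far',tool([[450,292]],24),tool([[450,292]],8),'near',tool([[450,377]],8),tool([[450,377]],24),'notch LR',tool([[268,335],[485,335]],8))
print('channel',tool([[200,379]],24),tool([[200,446]],18))
print('edge dir',tool([[20,164],[520,164]],24),'channel edge',tool([[100,379],[260,379]],24))
print('block top z36 right side far/near',tool([[195,195],[190,335]],36))
E
```

```text
[ 502.84172014 -303.71875639   11.94703301]
stock far,near [[43.1, 0.4], [-44.0, 0.4]] sides [[37.4, -9.9], [37.4, 10.8]]
pocket far end z24/bevel/floor [[53.4, -1.1]] [[48.0, -1.2]] pocket sides [[44.7, -14.0], [44.7, 12.7]]
notch far [[24.3, 25.0]] [[18.6, 27.4]] near [[-18.1, 29.1]] [[-9.1, 26.5]] notch LR [[0.8, -43.6], [0.6, 42.0]]
channel [[-9.8, -66.2]] [[-43.8, -72.2]]
edge dir [[68.0, -114.7], [67.8, 45.5]] channel edge [[-9.7, -103.3], [-9.8, -44.0]]
block top z36 right side far/near [[59.8, -55.5], [13.5, -62.8]]
```

```bash
python3 -m pendant '1.5 -0.5 0 0; 2.7 -1 0 0; 2.7 -1 0 0; 2.7 -1 5 0; 2.7 -1 9 0; 2.7 -1 13 0; 2.7 -1 16 0; 2.7 -1 16 0'; python3 -m pendant '0 0 1 0; 0 0 2 0; 0 0 3 0; 0 0 4 0; 0 0 4 0'; python3 - <<'E'
from h import *
w=r.get_image('wrist');p=w['pixels'];cv2.imwrite('pics/w5.png',cv2.resize(p,None,fx=1.5,fy=1.5));print(r.get_state()['wrist_torque'])
E
```

```text
clock: 10.45
tool_pos: [499.5, -300.0, -6.5]
tcp_rot: [0.615, 0.789, -0.0, -0.001]
force: [-0.0, 0.2, -2.5]
gripper_width: 20.5
grasp_force: 59.3
clock: 10.87
tool_pos: [500.3, -300.5, -9.4]
tcp_rot: [0.615, 0.789, -0.0, 0.0]
force: [0.0, -0.2, -2.2]
gripper_width: 20.6
grasp_force: 59.3
[ 0.00981261  0.01503911 -0.07735193]
```

View pics/w5.png

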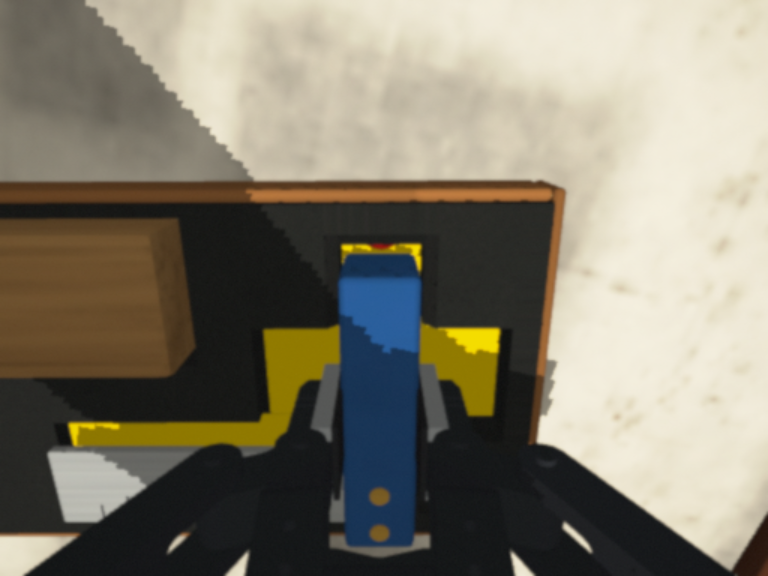

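Wrist view: the stock is centred over the pocket ((380,260) in the 1.5x image), its blade sits over the channel (row 446), and there's no contact force. Continuing down slowly.

```bash
python3 -m pendant '0 0 1 0; 0 0 2 0; 0 0 3 0; 0 0 3 0'; python3 -m pendant '0 0 1 0; 0 0 2 0; 0 0 3 0; 0 0 3 0'
```

```text
clock: 11.25
tool_pos: [500.1, -300.2, -12.5]
tcp_rot: [0.615, 0.789, 0.0, -0.0]
force: [-0.4, 0.7, -0.9]
gripper_width: 20.2
grasp_force: 59.4
clock: 11.58
tool_pos: [500.5, -300.3, -15.0]
tcp_rot: [0.615, 0.789, 0.0, 0.0]
force: [0.3, 2.1, 0.2]
gripper_width: 20.9
grasp_force: 59.8
```

```bash
python3 -m pendant '0.7 0 1 0; 0.7 0 2 0; 0.7 0 3 0; 0.7 0 3 0'; python3 -m pendant '0 0 1 0; 0 0 2 0; 0 0 3 0; 0 0 3 0'
```

```text
clock: 11.92
tool_pos: [500.7, -300.2, -18.4]
tcp_rot: [0.615, 0.789, 0.0, 0.001]
force: [1.5, 1.4, 0.7]
gripper_width: 20.4
grasp_force: 59.6
clock: 12.25
tool_pos: [500.5, -300.3, -20.7]
tcp_rot: [0.615, 0.788, -0.0, 0.001]
force: [0.2, 0.2, 6.1]
gripper_width: 20.7
grasp_force: 60.4
```

```bash
python3 -m pendant '0 0 1 0; 0 0 2 0; 0 0 2 0'; python3 -m pendant '0 0 1 0; 0 0 2 0; 0 0 2 0'
```

```text
clock: 12.5
tool_pos: [500.5, -300.3, -20.7]
tcp_rot: [0.615, 0.789, -0.0, 0.001]
force: [-3.6, 4.0, 20.3]
gripper_width: 20.7
grasp_force: 62.3
clock: 12.75
tool_pos: [500.6, -300.3, -20.8]
tcp_rot: [0.615, 0.789, -0.0, 0.001]
force: [-8.7, 7.1, 33.9]
gripper_width: 20.7
grasp_force: 64.2
```

It's hard on the floor (TCP stopped at −20.8, where −21 was expected). Easing off, then opening within the notches.

```bash
python3 -m pendant '0 0 -3 0; 0 0 -4 0; 0 0 -4 0'; python3 -m pendant '0 0 0 0; 0 0 0 0; 0 0 0 0; 0 0 0 0; 0 0 0 0' 0.0;  python3 -m pendant '0 0 -5 0; 0 0 -15 0; 0 0 -30 0; 0 0 -55 0; 0 0 -80 0; 0 0 -100 0; 0 0 -110 0; 0 0 -110 0; 0 0 -110 0'; python3 - <<'E'
from h import *
s=r.get_state();w=r.get_image('wrist');p=w['pixels'];t=r.get_image('top')['pixels']
c=np.zeros((384,800,3),np.uint8);c[:,:512]=p;c[:270,512:800]=cv2.resize(t[145:235,255:351],(288,270),interpolation=cv2.INTER_CUBIC)
cv2.imwrite('pics/w6.png',c)
for b in blobs(p,*BLUE,1000)[:1]:print(b.mean(0),rect(px2w(w,b,34,s)))
E
```

```text
clock: 13.0
tool_pos: [500.4, -300.0, -20.7]
tcp_rot: [0.615, 0.789, 0.0, 0.0]
force: [-1.2, 1.8, 10.4]
gripper_width: 20.8
grasp_force: 61.1
clock: 13.42
tool_pos: [499.7, -299.7, -21.8]
tcp_rot: [0.615, 0.788, -0.0, -0.0]
force: [0.3, 0.5, 0.6]
gripper_width: 42.7
grasp_force: 0.0
clock: 14.17
tool_pos: [500.5, -300.1, 89.1]
tcp_rot: [0.615, 0.789, -0.0, 0.001]
force: [-0.2, -0.8, -0.5]
gripper_width: 42.8
grasp_force: 0.0
[252.03558719 191.6975089 ] (array([ 500.24032593, -299.93002319]), [21.074369430541992, 91.3490982055664], np.float32(-1.3186363))
```

View pics/w6.png

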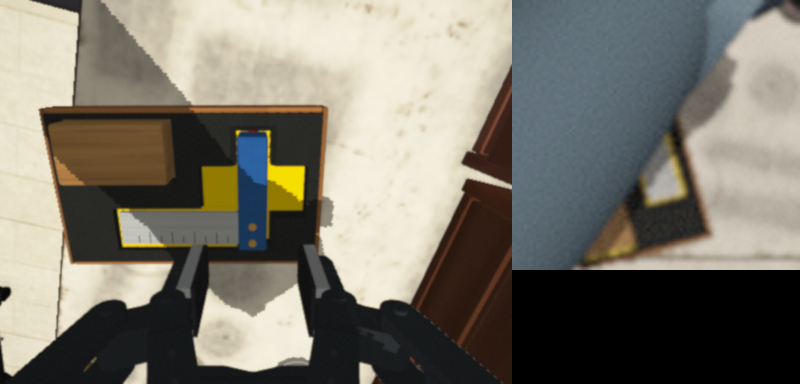

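The square is seated with its blade in the channel ((120–240, 228)) and the block untouched. A quick confirming press with shut fingers follows: the stock's top should be met near TCP z −0.6.

```bash
python3 -m pendant '0 0 15 0; 0 0 40 0; 0 0 62 0; 0 0 76 0; 0 0 82 0; 0 0 84 0; 0 0 84 0; 0 0 84 0' 1 40; python3 -m pendant '0 0 2 0; 0 0 4 0; 0 0 5 0; 0 0 5 0';python3 -m pendant '0 0 1 0; 0 0 2 0; 0 0 2 0'
```

```text
clock: 14.93
tool_pos: [500.5, -300.1, 5.2]
tcp_rot: [0.615, 0.789, -0.0, 0.0]
force: [-0.3, 0.2, 0.5]
gripper_width: 0.1
grasp_force: 0.0
clock: 15.27
tool_pos: [500.2, -299.9, -0.2]
tcp_rot: [0.615, 0.789, -0.0, 0.0]
force: [-0.8, 0.2, -0.6]
gripper_width: -0.1
grasp_force: 0.0
clock: 15.52
tool_pos: [500.5, -299.9, -0.6]
tcp_rot: [0.615, 0.789, 0.0, 0.001]
force: [-3.4, 3.6, 10.5]
gripper_width: -0.3
grasp_force: 5.5
```

Contact was exactly at −0.6, so the stock is flat on the floor. One firmer push, then lift away.

```bash
python3 -m pendant '0 0 1 0; 0 0 1.5 0; 0 0 1.5 0'; python3 -m pendant '0 0 -5 0; 0 0 -20 0; 0 0 -50 0; 0 0 -85 0; 0 0 -110 0; 0 0 -120 0; 0 0 -120 0; 0 0 -120 0; 0 0 -120 0'; python3 -c "
from station import r
print(r.sign_off())"
```

```text
clock: 15.77
tool_pos: [500.6, -300.0, -0.6]
tcp_rot: [0.615, 0.789, 0.0, 0.001]
force: [-5.9, 4.6, 21.6]
gripper_width: -0.1
grasp_force: 10.4
clock: 16.52
tool_pos: [499.0, -299.1, 114.2]
tcp_rot: [0.615, 0.789, -0.0, -0.002]
force: [-0.6, -0.6, -0.7]
gripper_width: 0.0
grasp_force: 0.0
the job is handed in; nothing more can be done
None
```

The try square is pressed flat into its cutout and released, the job was handed in at about 16.5 s, and I don't know the verdict because the hand-in reported none.

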